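Free a jammed capping head with its wedge and re-seat it in line

TASK

The capping head is jammed in the spindle stand one notch off. Drive the wedge, thin end first, through the slot under it until the head pops up loose, draw the wedge back out the way it came and leave it lying flat on the table with its tip clear of the stand. Then turn the head so that its crossbar is in line with the two fins, push it home with a twist until the flange sits flush on the rim all round, and let go; leave everything else where it is.

Things in the scene. Friction and masses are not known exactly. Their poses are not given: they have to be found in the camera images.
- stand: Spindle stand fixed to the table: grey legs under a round aluminium socket tube, 72 mm across. Origin on the table under the socket's axis, z up. Bolted feet reach to x = -66 and +66 mm, the legs to y = -36 and +36 mm. Two thin upright fins outside the tube on its +x and -x sides (out to 49 mm from the axis, top at z = 92 mm) mark the wanted direction.
- stand_slot (a point): Mouth of the slot on the stand's -y side, on the table at y = -36 mm, middle of its width. The slot, 28 mm wide and 36 mm high, runs straight along the stand's y axis on the bare table between the legs, below the shank, open at both ends.
- stand_rim (a point): Centre of the socket's rim, 93 mm above the table. The rim has six notches, 16 mm wide and 5 mm deep, at 0, 60, 120.. degrees from the stand's x axis. Sprung shoes inside grip the last 6.5 mm of the taper: about 20 to 30 N upward breaks it loose. A straight push home takes about 25 to 35 N, some 20 N or less while the head is turned or rocked a few degrees to and fro.
- head: Capping head, about 0.5 kg: steel taper shank, aluminium flange 72 mm across and 6 mm thick, crossbar on top. Origin on the axis at the flange's underside, z up; fully home 93 mm above the table, flange on the rim. Raised over 6.5 mm it is loose; with nothing under it, it then rests about 4 to 7 mm above home, dogs clear of the notches, and can be turned.
- head_bar (a point): Middle of the crossbar's top, 39 mm above the head's origin. Bar 76 mm long (head's x axis), 20 mm wide, 33 mm tall above the flange. Below its ends, under the flange, two drive dogs 10 mm wide and 3.5 mm deep fit two opposite notches (5 degrees play each way). At the start they sit 60 degrees counter-clockwise, from above, of the fins; seated, the head cannot turn.
- head_foot (a point): Centre of the shank's round lower end (12 mm across), 79 mm below the head's origin: 14 mm above the table in the middle of the slot when home.
- wedge: Steel wedge, about 0.45 kg, 200 mm long, lying on the table on the stand's -y side. Origin on its underside below the middle of its heel, z up. Heel: upright dark block 26 mm wide (x), 24 mm long (y), 50 mm tall. Blade along +y, 18 mm wide, smooth (friction about 0.15): 24 mm thick to y = 93 mm, then thinning evenly to 5 mm at the tip.
- wedge_tip (a point): The wedge's thin end, at y = 188 mm of the wedge. Sliding through the slot on the table, tip first, the wedge meets the shank's foot when its origin is about 150 mm from the socket's axis, has raised the head 7.5 mm at about 111 mm and the full 10 mm at about 99 mm. Driving takes about 10 to 20 N.
- resin_jar: Bystander: small amber jar with a cream lid, 54 mm across, 32 mm tall, right of the work; origin under its middle.
- yellow_lid: Bystander: flat round jar lid, 73 mm across, 15 mm tall, nearest the robot; origin under its middle.
There are look-alikes about, which are no part of the job. Leave any turquoise look-alike of the head alone. What is shaped like the stand but blue is not meant.

How it is judged:
By the outcome, as a careful person would: the job done as asked, in the order asked, and still so for the second after the job is handed in, with the robot touching nothing.
It also fails if it takes over 54 s, if anything falls off the work surface, if the arm or the gripper's body presses on something with over 40 N, if the wrist force passes 120 N, or if a joint passes its speed limit or range.

ROBOT

A 7-joint arm with a two-finger parallel gripper is mounted at the origin on a cart in front of the work surface, level with it; the furniture and walls round the work are solid. World frame = base frame: x ahead of the robot, y to its left, z up, the work surface at z = 0. Lengths are in m, angles in rad, forces in N, time in s.
With the tool pointing down it reaches from about 0.425 to 0.925 m from the base axis. Payload 6.8 kg.
Tool frame: the origin (TCP) lies on the mounting face of the last link; the fingertips stand 173 mm ahead of it and the grasp point (between the pads) lies 155 mm ahead of it; x points along the fingers, z is the direction in which the jaws open and shut, and the axes are right-handed (so a half turn about x gives the same grasp; the last joint's range is limited). The gripper opens to 85 mm and grips with 20 to 120 N. Pads are 22 mm wide; open, the fingers measure 114 mm over their backs; the gripper's body (76 mm by 85 mm) begins 54 mm behind the grasp point. The pads swing forward as they close: fully open they stand 13 mm farther back than shut.
Start: joints at [-1.278, 0.477, 0.022, 1.555, -0.011, 1.109, -0.083], TCP at [0.263, 0.622, 0.405] pointing down, gripper open.
Joint ranges: [-2.96, 2.96], [-0.34, 2.1], [-1.41, 1.46], [0.24, 2.44], [-1.37, 4.51], [0.17, 1.92], [-2.96, 2.96]. Speed limits (rad/s): [2.39, 2.39, 3.14, 3.14, 3.14, 3.14, 3.14].

INTERFACE

Orientations are given as a 3x3 rotation matrix whose columns are the frame's x, y, z axes.
In Python, from rig import bot, camera, ticket gives the robot as it stands.
- The arm moves only by the tool play_rows, never from a script. Its arguments are lists of equal length, an entry for each row: "delta_rot": the turn, a rotation vector about the world's x, y, z in rad, a list of three; "delta_pos": the shift along the world's x, y, z in cm, a list of three; "hand": the finger opening in cm, from 0 to 8.54. A call has 1 to 20 rows; each row is the pose to reach, as a shift and turn from the pose commanded when the call began; what a row does not reach only later rows make up. A row lasts 1/12 s, in which the tool goes at most 41.7 mm and 7.16 degrees, less where a joint would pass 70% of its speed; a pose out of reach is approached as far as the arm can. A call with a gripper value outside its range is refused whole. The fingers move at their own pace and stop on an object; "newtons" is the grip in N (left out, the last holds). Time passes only in rows, so rows that repeat a pose let the fingers close. It gives the time, the measured TCP pose, the force and the opening at its end, in the units of the state.
- bot.state(): the state, without advancing time (a new reading comes with each control period).
- camera(name): name is "scene" or "top" or "wrist"; returns a dict with "img" (384x512x3 uint8, blue, green, red), "fx", "fy", "cx", "cy" (pixels), "extrinsics" (4x4, takes a point from world to camera coordinates). Camera axes: x right, y up, looking along -z (the intrinsics and any distortion apply to the point x, -y, -z); pixel columns grow to the right and rows downward; lengths in m; the calibration is good to about 2 mm. A picture is of the moment at which its call begins. There is no depth.
- ticket.finish_job(): hands the job in, once; it reports no verdict.
The state is a dict: "time_s": time; "joint_pos": joint angles; "joint_vel": joint speeds; "effort": joint torques, N m; "tool_pos": TCP position; "tcp_rot": TCP orientation; "wrist_force": force on the tool from outside, world axes, zero at the start; "moment": the same for the moment, N m; "grip_width": finger opening in m.
Only numpy, scipy, OpenCV 4.12 (cv2) and the standard library are available. Lean on these libraries where they do the work, as an engineer would, in place of code of your own. Each camera call takes 0.05 s, during which the arm holds its last target.

## Working session

There is one attempt and no reset: what is moved stays moved. The work goes in short steps, Python scripts to look and compute and a tool call to move; the robot and the scene stay as the last step left them, time stands still between calls to the robot, and variables do not carry over. Pictures are saved under pics/ and viewed, and the job is handed in when it is done.

Besides the shell and the picture viewer there is one more tool, called after ">>>" as name(argument=value, ...), one argument or row to a line, values as JSON. play_rows: Moves the arm, as the interface text tells. Its arguments: {"type":"object","properties":{"delta_rot":{"type":"array","items":{"type":"array","items":{"type":"number"}}},"delta_pos":{"type":"array","items":{"type":"array","items":{"type":"number"}}},"hand":{"type":"array","items":{"type":"number"}},"newtons":{"type":"number"}},"required":["delta_rot","delta_pos","hand"]}

```bash
mkdir -p pics; ls; python3 - <<'E'
from rig import bot,camera
import cv2
s=bot.state()
for k,v in s.items(): print(k,v)
for n in("scene","top","wrist"):
    c=camera(n); cv2.imwrite(f"pics/{n}0.png",c["img"]); print(n,c["fx"],c["fy"],c["cx"],c["cy"],c["extrinsics"].tolist() if hasattr(c["extrinsics"],'tolist') else c["extrinsics"],c.keys())
E
```

```text
pics
time_s 0.0
joint_pos [-1.27809583  0.47777497  0.02232721  1.5564555  -0.01147201  1.10931043
 -0.08317853]
joint_vel [ 0.00113981 -0.00017902  0.00077838 -0.00014831  0.00162759 -0.00214589
 -0.00037153]
effort [-6.18896374e-04 -5.96452975e+01  1.60730258e+00 -2.81194085e+01
  1.23595764e-02  9.19540529e-03 -1.33162806e-05]
tool_pos [0.26323473 0.62124991 0.40374035]
tcp_rot [[-5.65756209e-04 -9.20736001e-01  3.90185720e-01]
 [-1.72998919e-03  3.90186099e-01  9.20734389e-01]
 [-9.99998344e-01 -1.54105881e-04 -1.81361354e-03]]
wrist_force [-0.18760943  0.26567638 -0.18530401]
moment [-0.03652474 -0.04189066 -0.03898641]
grip_width 0.08493670246252719
scene 372.0002850493031 372.0002850493031 257.6887582903975 190.3508308769206 [[0.7981900778934851, -0.6020287298727509, -0.02130746254705837, -0.33815404145189787], [0.34581656240973957, 0.42895974458602004, 0.834508503664167, -0.3022148176159845], [-0.49325805083698615, -0.6734648809941751, 0.5505829177807813, -0.9808782900593171], [0.0, 0.0, 0.0, 1.0]] dict_keys(['img', 'fx', 'fy', 'cx', 'cy', 'extrinsics'])
top 354.39418931007657 354.39418931007657 255.46117475450706 189.23343238656742 [[-0.017932024030218267, -0.9997945986884812, 0.009444731204149891, 0.09473307340657436], [0.9952229624169356, -0.016941760042179642, 0.09614692842068144, -0.5197870532602138], [-0.09596716934576174, 0.011123722399097053, 0.9953223423633922, -1.2046433758979886], [0.0, 0.0, 0.0, 1.0]] dict_keys(['img', 'fx', 'fy', 'cx', 'cy', 'extrinsics'])
wrist 343.24989064555837 343.24989064555837 252.08205514147005 195.46558378069173 [[0.3903547417994353, 0.9206630692707397, -0.0016396449860173338, -0.6745560611936603], [-0.8737927803137733, 0.3699198818876908, -0.31566668822624516, 0.04095367228739389], [-0.29001612476933875, 0.12465469852829818, 0.9488687230110375, -0.38040016136211535], [0.0, 0.0, 0.0, 1.0]] dict_keys(['img', 'fx', 'fy', 'cx', 'cy', 'extrinsics'])
```

View pics/scene0.png

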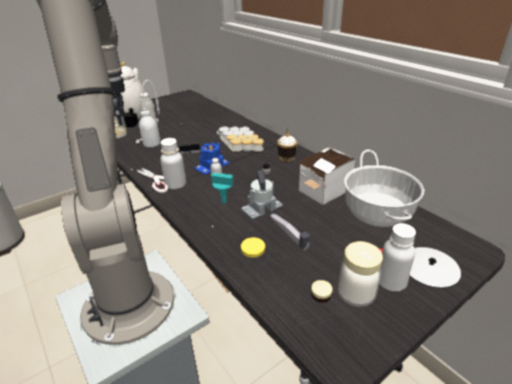

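View pics/top0.png

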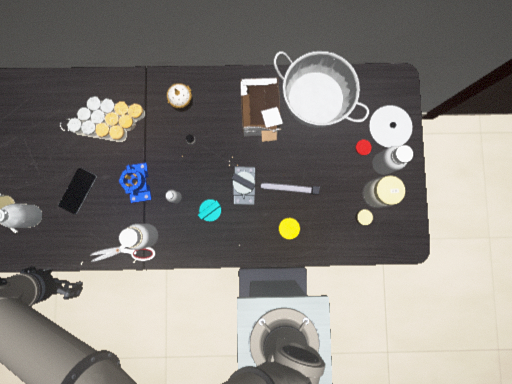

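View pics/wrist0.png

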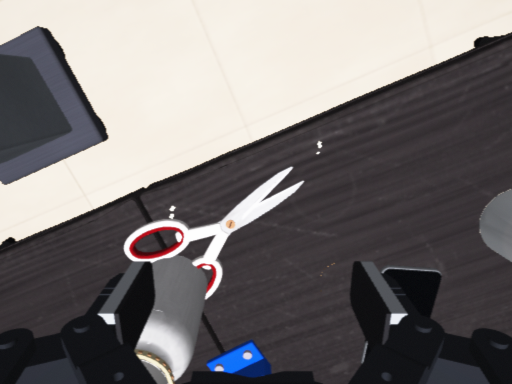

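Top view: grey stand with the head is at about (244,185). The blue stand at (134,182) and the turquoise head at (209,210) are look-alikes. The wedge runs from its tip at (262,186) to its heel at (318,190). I'll enlarge that area to confirm.

```bash
cat > h.py <<'E'
import numpy as np,cv2
from rig import bot,camera
def proj(c,P):
    P=np.atleast_2d(P); E=np.array(c["extrinsics"]); q=P@E[:3,:3].T+E[:3,3]
    return np.c_[c["cx"]+c["fx"]*q[:,0]/-q[:,2], c["cy"]-c["fy"]*q[:,1]/-q[:,2]]
def ray(c,uv,z):
    E=np.array(c["extrinsics"]); R=E[:3,:3]; o=-R.T@E[:3,3]
    d=R.T@np.array([(uv[0]-c["cx"])/c["fx"],-(uv[1]-c["cy"])/c["fy"],-1.0])
    return o+d*(z-o[2])/d[2]
def crop(c,x0,y0,x1,y1,f,name):
    im=c["img"][y0:y1,x0:x1]; im=cv2.resize(im,None,fx=f,fy=f,interpolation=cv2.INTER_CUBIC)
    cv2.imwrite("pics/"+name,im)
E
python3 - <<'E'
from h import *
c=camera("top"); crop(c,225,155,330,220,7,"t1.png")
c=camera("scene"); crop(c,235,155,320,255,6,"s1.png")
E
```

```text
(no output)
```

View pics/t1.png

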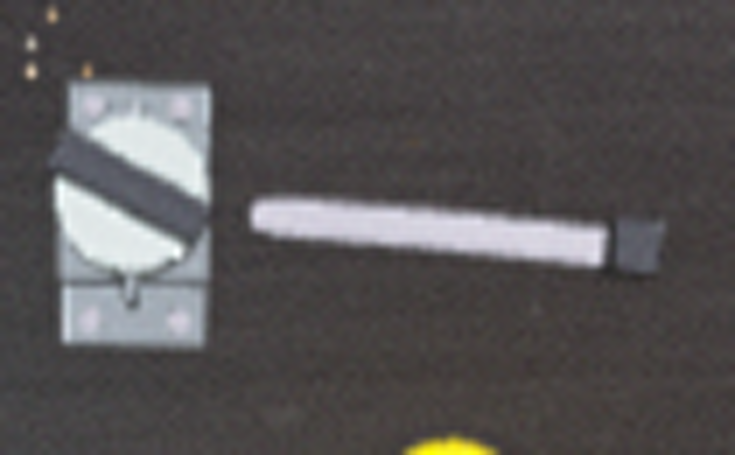

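View pics/s1.png

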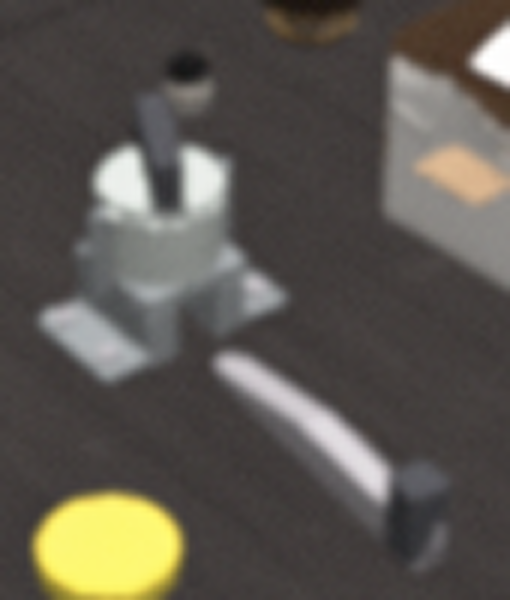

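The enlarged crops confirm it. The grey stand holds the head, with the dark crossbar at 60° to the fins, and the wedge lies on the stand's -y side with its tip towards the stand. Next I'll work out poses.

```bash
python3 - <<'E'
from h import *
c=camera("top")
f=lambda u,v:(225+(u+.5)/7-.5,155+(v+.5)/7-.5)
for n,z,pts in [("feet",.008,[(68,83),(211,83),(62,346),(207,348)]),("heel",.05,[(612,218),(664,220),(608,268),(657,273)]),("tip",.005,[(250,200),(250,230)]),("bladeend",.024,[(607,224),(603,266)]),("bar",.132,[(72,130),(52,160),(210,207),(195,243)])]:
    for p in pts: print(n,ray(c,f(*p),z).round(4))
E
```

```text
feet [0.6052 0.1589 0.008 ]
feet [0.604  0.0866 0.008 ]
feet [0.4724 0.1635 0.008 ]
feet [0.4701 0.091  0.008 ]
heel [ 0.5277 -0.1068  0.05  ]
heel [ 0.5263 -0.1321  0.05  ]
heel [ 0.5033 -0.104   0.05  ]
heel [ 0.5005 -0.1278  0.05  ]
tip [0.5446 0.068  0.005 ]
tip [0.5294 0.0683 0.005 ]
bladeend [ 0.5274 -0.1087  0.024 ]
bladeend [ 0.5065 -0.106   0.024 ]
bar [0.5635 0.1514 0.132 ]
bar [0.5499 0.1606 0.132 ]
bar [0.5273 0.0894 0.132 ]
bar [0.511  0.0964 0.132 ]
```

```bash
python3 - <<'E'
from h import *
c=camera("top");s=camera("scene");w=camera("wrist")
for z in (.12,.15,.18,.21,.24):
    p=ray(c,(128,237),z); print(z,p.round(3),proj(s,p).round(1), "want ~ (169,142)")
E=np.array(w["extrinsics"]); R=E[:3,:3]; o=-R.T@E[:3,3]; st=bot.state(); T=np.array(st["tcp_rot"])
print("cam in tool",T.T@(o-st["tool_pos"]), "look in tool",T.T@(-R[2]), "up",T.T@R[1])
E
```

```text
0.12 [0.368 0.49  0.12 ] [[168.5 155. ]] want ~ (169,142)
0.15 [0.369 0.48  0.15 ] [[168.7 148.9]] want ~ (169,142)
0.18 [0.37 0.47 0.18] [[168.9 142.6]] want ~ (169,142)
0.21 [0.371 0.459 0.21 ] [[169.1 136. ]] want ~ (169,142)
0.24 [0.372 0.449 0.24 ] [[169.4 129.3]] want ~ (169,142)
cam in tool [0.03109933 0.08104117 0.00046667] look in tool [ 9.48899958e-01 -3.15576978e-01 -1.98895679e-04] up [3.15577019e-01 9.48899939e-01 2.24325138e-04]
```

>>> play_rows(
  delta_rot=[
    [0, 0, -0.12],
    [0, 0, -0.25],
    [0, 0, -0.37],
    [0, 0, -0.5],
    [0, 0, -0.62],
    [0, 0, -0.75],
    [0, 0, -0.87],
    [0, 0, -1.0],
    [0, 0, -1.12],
    [0, 0, -1.25],
    [0, 0, -1.25],
    [0, 0, -1.25],
    [0, 0, -1.25],
    [0, 0, -1.25],
    [0, 0, -1.25],
    [0, 0, -1.25],
    [0, 0, -1.25],
    [0, 0, -1.25],
  ],
  delta_pos=[
    [18, -26, 4],
    [18, -26, 4],
    [18, -26, 4],
    [18, -26, 4],
    [18, -26, 4],
    [18, -26, 4],
    [18, -26, 4],
    [24, -58, 2],
    [24, -58, 2],
    [24, -58, 2],
    [24, -58, 2],
    [24, -58, 2],
    [24, -58, 2],
    [24, -58, 2],
    [24, -58, 2],
    [24, -58, 2],
    [24, -58, 2],
    [24, -58, 2],
  ],
  hand=[8.5, 8.5, 8.5, 8.5, 8.5, 8.5, 8.5, 8.5, 8.5, 8.5, 8.5, 8.5, 8.5, 8.5, 8.5, 8.5, 8.5, 8.5],
)

```text
time_s: 1.95
tool_pos: [0.5034, 0.0405, 0.4249]
tcp_rot: [[0.0, 0.083, 0.997], [0.0, 0.997, -0.083], [-1.0, 0.0, 0.0]]
wrist_force: [-0.8, 1.4, -0.3]
grip_width: 0.0846
```

```bash
python3 - <<'E'
from h import *
s=bot.state()
for k in("time_s","joint_pos","tool_pos","tcp_rot","wrist_force"): print(k,s[k])
c=camera("wrist"); cv2.imwrite("pics/w1.png",cv2.resize(c["img"],(800,600),interpolation=cv2.INTER_CUBIC)); 
import pickle; pickle.dump(c,open("w1.pkl","wb"))
E
```

```text
time_s 1.95
joint_pos [-0.67384158  0.18260655  0.53991343  1.95969296 -0.10962012  1.02709508
 -0.16731822]
tool_pos [0.50343042 0.04049611 0.42488849]
tcp_rot [[ 3.38488574e-04  8.27701251e-02  9.96568609e-01]
 [ 3.27038835e-04  9.96568603e-01 -8.27702357e-02]
 [-9.99999889e-01  3.53933416e-04  3.10258040e-04]]
wrist_force [-0.82943251  1.43554718 -0.2971223 ]
```

View pics/w1.png

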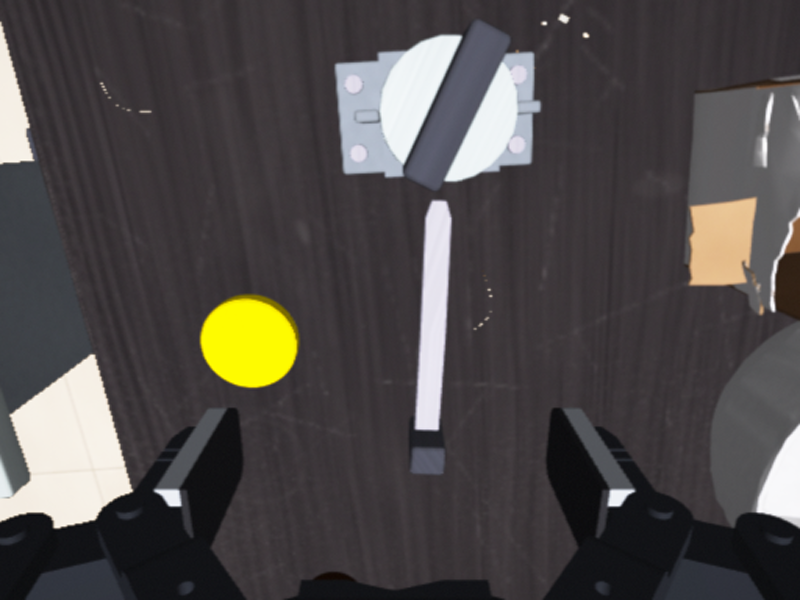

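The wrist picture shows the stand at the top centre (about 437,110 in the enlarged picture), the wedge tip at (438,205) and the heel at (428,450). I'll crop in for sub-pixel corners.

```bash
python3 - <<'E'
from h import *
import pickle
c=pickle.load(open("w1.pkl","rb"))
crop(c,205,5,355,125,5,"w1s.png"); crop(c,250,120,310,200,7,"w1t.png"); crop(c,250,255,310,315,8,"w1h.png")
E
```

```text
(no output)
```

View pics/w1s.png

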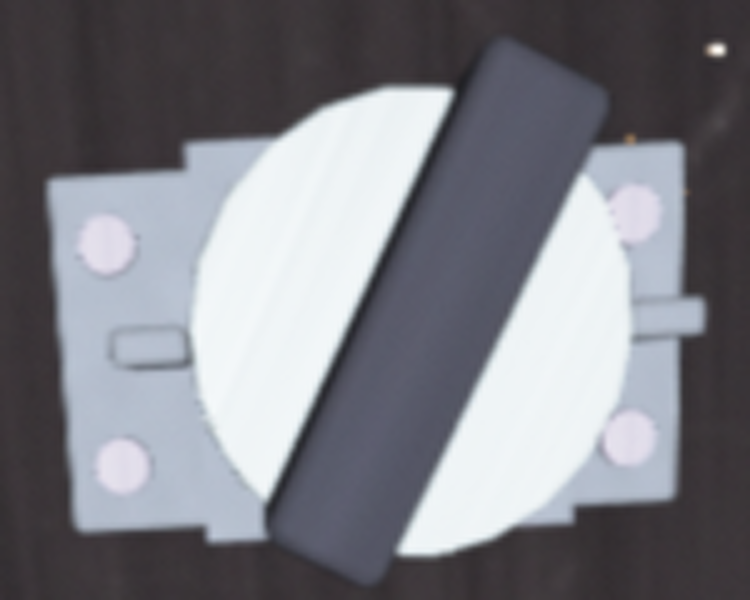

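View pics/w1t.png

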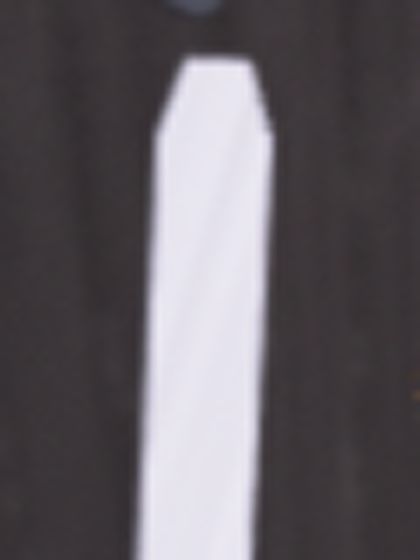

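View pics/w1h.png

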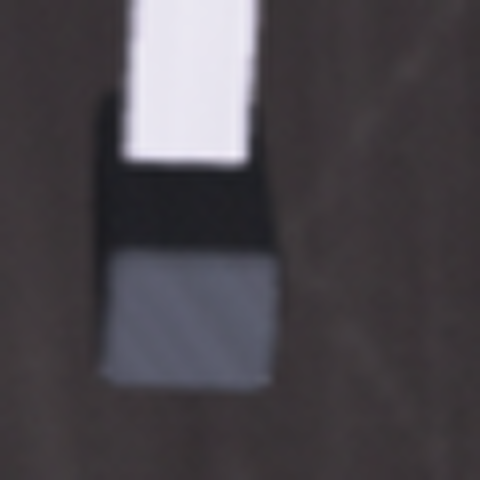

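```bash
python3 - <<'E'
from h import *
import pickle
c=pickle.load(open("w1.pkl","rb"))
S=lambda u,v:(205+(u+.5)/5-.5,5+(v+.5)/5-.5)
T=lambda u,v:(250+(u+.5)/7-.5,120+(v+.5)/7-.5)
H=lambda u,v:(250+(u+.5)/8-.5,255+(v+.5)/8-.5)
def show(n,a,b):
    a=np.array(a);b=np.array(b);d=b-a;print(n,"mid",((a+b)/2).round(4),"len",np.linalg.norm(d).round(4),"yaw",np.degrees(np.arctan2(d[1],d[0])).round(2))
show("fins",ray(c,S(110,348),.092),ray(c,S(705,316),.092))
z=.132
show("bar",(ray(c,S(270,525),z)+ray(c,S(380,585),z))/2,(ray(c,S(495,38),z)+ray(c,S(608,100),z))/2)
z=.099
show("flange x",ray(c,S(192,320),z),ray(c,S(632,320),z))
for zf in(.006,.01):
  show("foot top",ray(c,S(48,180),zf),ray(c,S(684,143),zf)); show("foot bot",ray(c,S(75,532),zf),ray(c,S(676,498),zf))
heel=np.mean([ray(c,H(*p),.05) for p in[(112,252),(278,255),(102,383),(270,387)]],0)
tip=(ray(c,T(185,57),.005)+ray(c,T(252,60),.005))/2
show("wedge",heel,tip)
show("heel front",ray(c,H(112,252),.05),ray(c,H(278,255),.05))
show("blade end",ray(c,H(125,160),.024),ray(c,H(248,163),.024))
# sides at same row
E
```

```text
fins mid [0.539  0.1276 0.092 ] len 0.0984 yaw -1.86
bar mid [0.5392 0.1278 0.132 ] len 0.0718 yaw 60.52
flange x mid [0.5393 0.1292 0.099 ] len 0.0709 yaw -4.76
foot top mid [0.5403 0.1631 0.006 ] len 0.1313 yaw -1.71
foot bot mid [0.5382 0.0921 0.006 ] len 0.1319 yaw -1.61
foot top mid [0.54   0.1626 0.01  ] len 0.13 yaw -1.71
foot bot mid [0.5379 0.0924 0.01  ] len 0.1306 yaw -1.61
wedge mid [ 0.527  -0.0229  0.0275] len 0.1922 yaw 83.0
heel front mid [ 0.517  -0.1045  0.05  ] len 0.024 yaw -5.97
blade end mid [ 0.5172 -0.1052  0.024 ] len 0.0189 yaw -6.36
```

```bash
cat >> h.py <<'E'
from scipy.spatial.transform import Rotation as Ro
def target(grasp,yaw,tilt=0):
    y=np.radians(yaw);a=np.radians(tilt)
    B=np.array([[0,-np.sin(y),np.cos(y)],[0,np.cos(y),np.sin(y)],[-1,0,0]])
    R=Ro.from_rotvec(a*B[:,2]).as_matrix()@B
    return np.array(grasp)-.155*R[:,0],R
def delta(grasp,yaw,tilt=0,frm=None):
    s=bot.state(); p,R=target(grasp,yaw,tilt)
    if frm is None: p0,R0=np.array(s["tool_pos"]),np.array(s["tcp_rot"])
    else: p0,R0=target(*frm)
    return ((p-p0)*100).round(2), Ro.from_matrix(R@R0.T).as_rotvec().round(4)
def grasp():
    s=bot.state(); return np.array(s["tool_pos"])+.155*np.array(s["tcp_rot"])[:,0]
E
python3 - <<'E'
from h import *
print(delta((.5155,-.1165,.12),-6.7,20)); print(delta((.5155,-.1165,.03),-6.7,20))
E
```

```text
(array([  0.6 , -21.11, -15.91]), array([ 0.3468, -0.0342, -0.0364]))
(array([  0.6 , -21.11, -24.91]), array([ 0.3468, -0.0342, -0.0364]))
```

>>> play_rows(
  delta_rot=[
    [0.09, -0.01, -0.01],
    [0.18, -0.02, -0.02],
    [0.27, -0.03, -0.03],
    [0.347, -0.034, -0.036],
    [0.347, -0.034, -0.036],
    [0.347, -0.034, -0.036],
    [0.347, -0.034, -0.036],
    [0.347, -0.034, -0.036],
    [0.347, -0.034, -0.036],
    [0.347, -0.034, -0.036],
    [0.347, -0.034, -0.036],
    [0.347, -0.034, -0.036],
    [0.347, -0.034, -0.036],
    [0.347, -0.034, -0.036],
  ],
  delta_pos=[
    [0.6, -21.1, -14],
    [0.6, -21.1, -14],
    [0.6, -21.1, -14],
    [0.6, -21.1, -14],
    [0.6, -21.1, -14],
    [0.6, -21.1, -14],
    [0.6, -21.1, -14],
    [0.6, -21.1, -16],
    [0.6, -21.1, -19],
    [0.6, -21.1, -22],
    [0.6, -21.1, -24],
    [0.6, -21.1, -24.9],
    [0.6, -21.1, -24.9],
    [0.6, -21.1, -24.9],
  ],
  hand=[8.5, 8.5, 8.5, 8.5, 8.5, 8.5, 8.5, 8.5, 8.5, 8.5, 8.5, 8.5, 8.5, 8.5],
)

```text
time_s: 3.17
tool_pos: [0.51, -0.1685, 0.1761]
tcp_rot: [[0.039, 0.108, 0.993], [0.34, 0.933, -0.115], [-0.94, 0.342, -0.0]]
wrist_force: [0.4, 0.3, 0.2]
grip_width: 0.0852
```

```bash
python3 - <<'E'
from h import *
print(grasp().round(4), bot.state()["joint_pos"].round(3))
c=camera("wrist"); cv2.imwrite("pics/w2.png",c["img"]); c=camera("scene"); crop(c,200,130,350,260,5,"s2.png")
E
```

```text
[ 0.5161 -0.1158  0.0305] [ 0.006  0.652  0.382  2.028 -0.864  0.788  0.922]
```

View pics/w2.png

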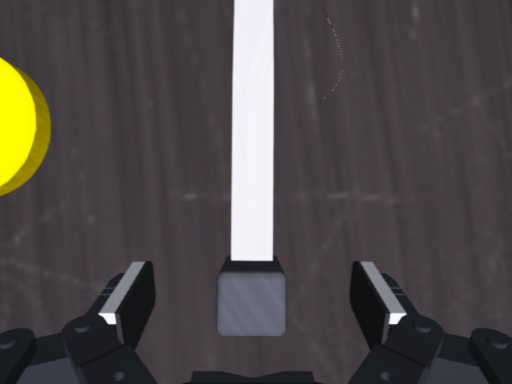

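View pics/s2.png

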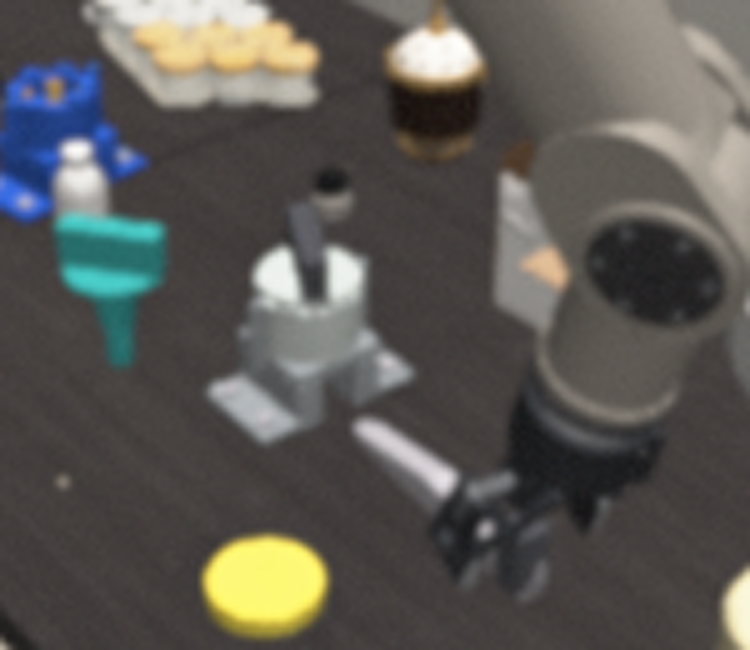

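The heel is centred between the fingers (wrist image, about 252,300). Closing.

>>> play_rows(
  delta_rot=[
    [0, 0, 0],
    [0, 0, 0],
    [0, 0, 0],
    [0, 0, 0],
    [0, 0, 0],
    [0, 0, 0],
    [0, 0, 0],
    [0, 0, 0],
  ],
  delta_pos=[
    [0, 0, 0],
    [0, 0, 0],
    [0, 0, 0],
    [0, 0, 0],
    [0, 0, 0],
    [0, 0, 0],
    [0, 0, 0],
    [0, 0, 0],
  ],
  hand=[2, 2, 2, 2, 2, 2, 2, 2],
  newtons=100,
)

```text
time_s: 3.93
tool_pos: [0.5095, -0.1697, 0.1762]
tcp_rot: [[0.04, 0.109, 0.993], [0.34, 0.933, -0.116], [-0.94, 0.342, 0.001]]
wrist_force: [-0.7, -0.9, 5.8]
grip_width: 0.0248
```

```bash
python3 - <<'E'
from h import *
g=grasp(); print(g.round(4))
c=camera("wrist"); cv2.imwrite("pics/w3.png",c["img"])
# heel at 245, 150, 104 behind axis
S=np.array([.539,.1275]);u=np.array([.0297,.9996])
for d in(.245,.2,.16,.104): print(d,delta((*(S-u*d),.0305),-1.7,20))
E
```

```text
[ 0.5158 -0.1171  0.0305]
0.245 (array([ 2.06, -0.07, -0.  ]), array([0.0002, 0.0005, 0.087 ]))
0.2 (array([ 2.2 ,  4.43, -0.  ]), array([0.0002, 0.0005, 0.087 ]))
0.16 (array([ 2.31,  8.43, -0.  ]), array([0.0002, 0.0005, 0.087 ]))
0.104 (array([ 2.48, 14.03, -0.  ]), array([0.0002, 0.0005, 0.087 ]))
```

View pics/w3.png

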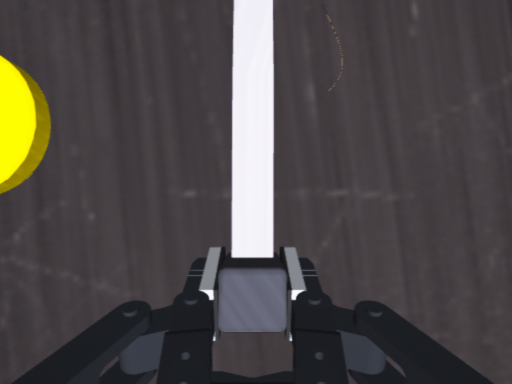

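>>> play_rows(
  delta_rot=[
    [0, 0, 0.03],
    [0, 0, 0.06],
    [0, 0, 0.087],
    [0, 0, 0.087],
    [0, 0, 0.087],
  ],
  delta_pos=[
    [0.7, 0, 0],
    [1.4, 0, 0],
    [2.06, 0, 0],
    [2.06, 0, 0],
    [2.06, 0, 0],
  ],
  hand=[2, 2, 2, 2, 2],
)

```text
time_s: 4.4
tool_pos: [0.5308, -0.1694, 0.1762]
tcp_rot: [[0.011, 0.027, 1.0], [0.342, 0.939, -0.029], [-0.94, 0.342, 0.001]]
wrist_force: [1.7, -0.1, 4.0]
grip_width: 0.0247
```

```bash
python3 - <<'E'
from h import *
g=grasp(); print(g.round(4),np.degrees(np.arctan2(*bot.state()["tcp_rot"][[1,0],2])))
c=camera("wrist"); cv2.imwrite("pics/w4.png",c["img"]); c=camera("scene"); crop(c,235,155,320,235,8,"s4.png"); c=camera("top"); crop(c,220,150,330,220,7,"t4.png")
E
```

```text
[ 0.5326 -0.1164  0.0305] -1.674839269504564
```

View pics/w4.png

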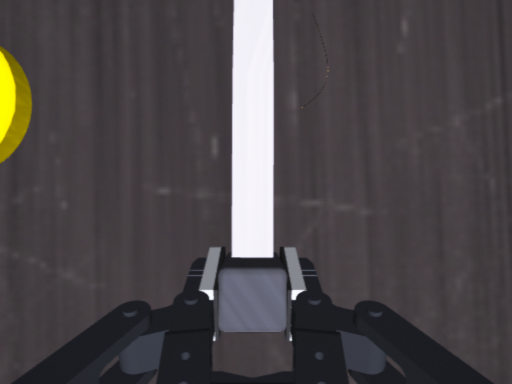

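View pics/s4.png

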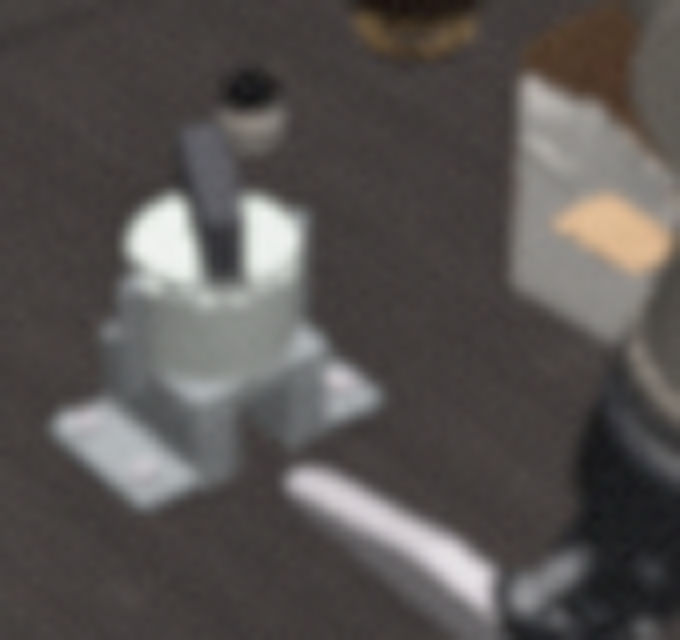

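View pics/t4.png

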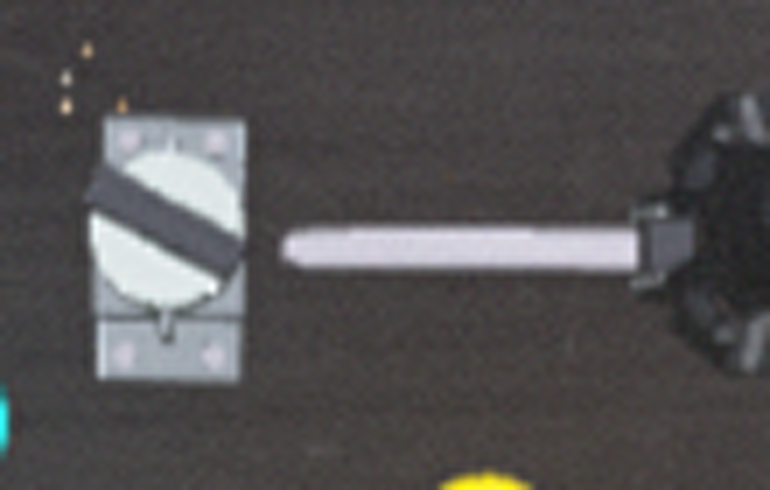

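Wedge and slot line up in both views. Going into the slot first, stopping just before contact.

>>> play_rows(
  delta_rot=[
    [0, 0, 0],
    [0, 0, 0],
    [0, 0, 0],
    [0, 0, 0],
    [0, 0, 0],
    [0, 0, 0],
    [0, 0, 0],
    [0, 0, 0],
    [0, 0, 0],
  ],
  delta_pos=[
    [0, 1, 0],
    [0, 2, 0],
    [0.05, 3, 0],
    [0.05, 4, 0],
    [0.1, 5, 0],
    [0.1, 6, 0],
    [0.15, 7, 0],
    [0.15, 8, 0],
    [0.15, 8, 0],
  ],
  hand=[2, 2, 2, 2, 2, 2, 2, 2, 2],
)

```text
time_s: 5.3
tool_pos: [0.5317, -0.088, 0.1761]
tcp_rot: [[0.01, 0.026, 1.0], [0.343, 0.939, -0.028], [-0.939, 0.343, 0.0]]
wrist_force: [0.4, 2.9, 5.9]
grip_width: 0.0248
```

```bash
python3 - <<'E'
from h import *
g=grasp(); print(g.round(4),np.degrees(np.arctan2(*bot.state()["tcp_rot"][[1,0],2])))
c=camera("wrist"); cv2.imwrite("pics/w5.png",c["img"]); c=camera("scene"); crop(c,235,155,320,235,8,"s5.png")
E
```

```text
[ 0.5332 -0.0349  0.0305] -1.6093060417133616
```

View pics/w5.png

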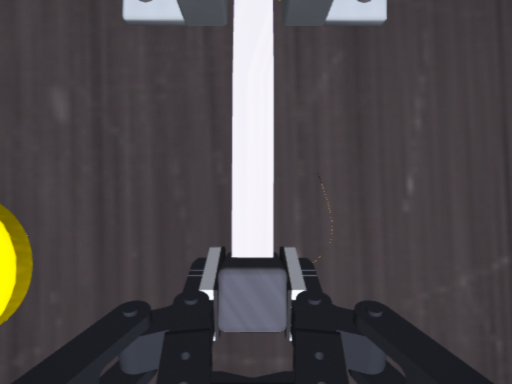

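View pics/s5.png

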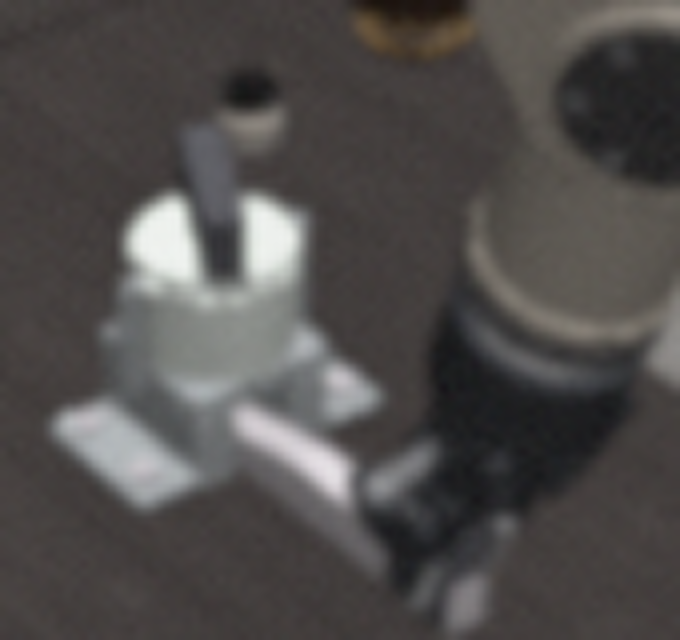

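>>> play_rows(
  delta_rot=[
    [0, 0, 0],
    [0, 0, 0],
    [0, 0, 0],
    [0, 0, 0],
    [0, 0, 0],
    [0, 0, 0],
    [0, 0, 0],
    [0, 0, 0],
    [0, 0, 0],
    [0, 0, 0],
  ],
  delta_pos=[
    [0.1, 0.5, 0],
    [0.17, 1.0, 0],
    [0.2, 1.5, 0],
    [0.2, 2.0, 0],
    [0.22, 2.5, 0],
    [0.24, 3.0, 0],
    [0.25, 3.5, 0],
    [0.27, 4.0, 0],
    [0.28, 4.5, 0],
    [0.28, 4.5, 0],
  ],
  hand=[2, 2, 2, 2, 2, 2, 2, 2, 2, 2],
)

```text
time_s: 6.23
tool_pos: [0.5346, -0.049, 0.1765]
tcp_rot: [[0.015, 0.033, 0.999], [0.335, 0.942, -0.036], [-0.942, 0.335, 0.004]]
wrist_force: [0.2, -12.0, 7.0]
grip_width: 0.0249
```

```bash
python3 - <<'E'
from h import *
g=grasp(); print(g.round(4),.1275-g[1])
c=camera("wrist"); cv2.imwrite("pics/w6.png",c["img"]); c=camera("scene"); crop(c,235,155,320,235,8,"s6.png")
E
```

```text
[0.537  0.0029 0.0305] 0.12463124275912166
```

View pics/w6.png

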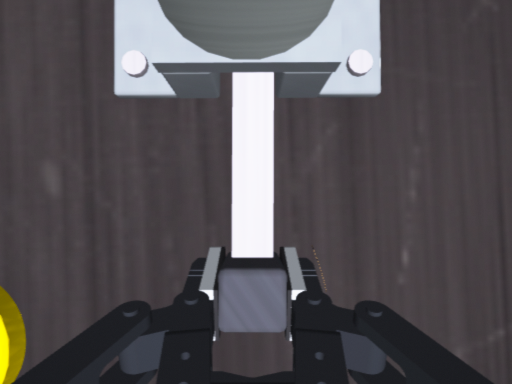

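View pics/s6.png

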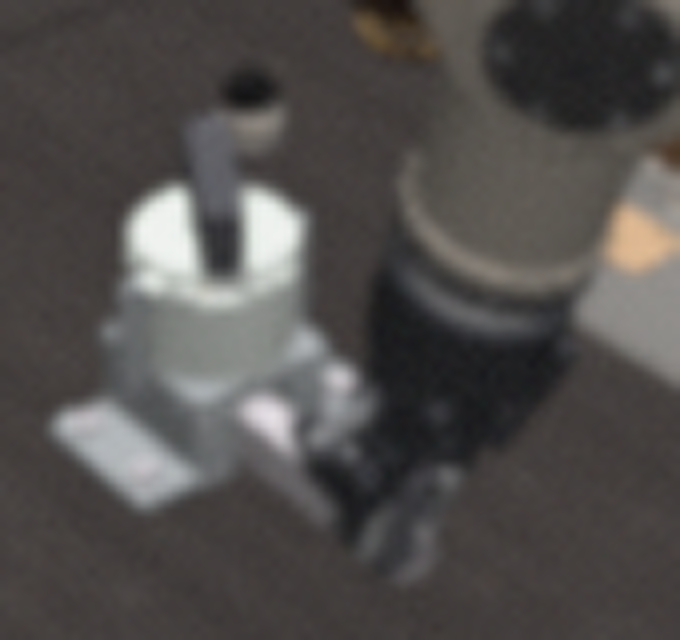

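>>> play_rows(
  delta_rot=[
    [0, 0, 0],
    [0, 0, 0],
    [0, 0, 0],
    [0, 0, 0],
    [0, 0, 0],
    [0, 0, 0],
  ],
  delta_pos=[
    [-0.05, 0.4, 0],
    [-0.1, 0.8, 0],
    [-0.08, 1.2, 0],
    [-0.06, 1.6, 0],
    [-0.06, 1.7, 0],
    [-0.06, 1.7, 0],
  ],
  hand=[2, 2, 2, 2, 2, 2],
)

```text
time_s: 6.83
tool_pos: [0.5341, -0.0306, 0.1764]
tcp_rot: [[0.014, 0.031, 0.999], [0.337, 0.941, -0.034], [-0.941, 0.338, 0.003]]
wrist_force: [0.2, -9.5, 7.7]
grip_width: 0.0247
```

```bash
python3 - <<'E'
from h import *
g=grasp(); print(g.round(4),.1275-g[1])
c=camera("wrist"); cv2.imwrite("pics/w7.png",c["img"]); c=camera("scene"); crop(c,235,155,320,235,8,"s7.png")
E
```

```text
[0.5362 0.0217 0.0305] 0.10577613005736344
```

View pics/w7.png

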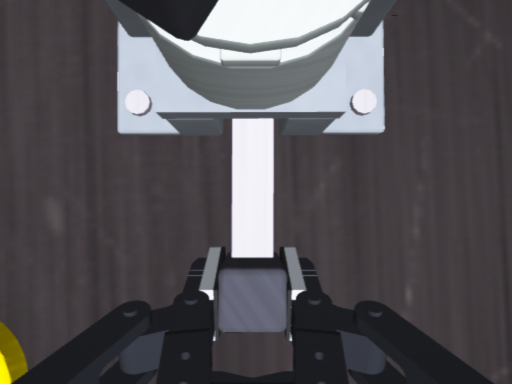

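View pics/s7.png

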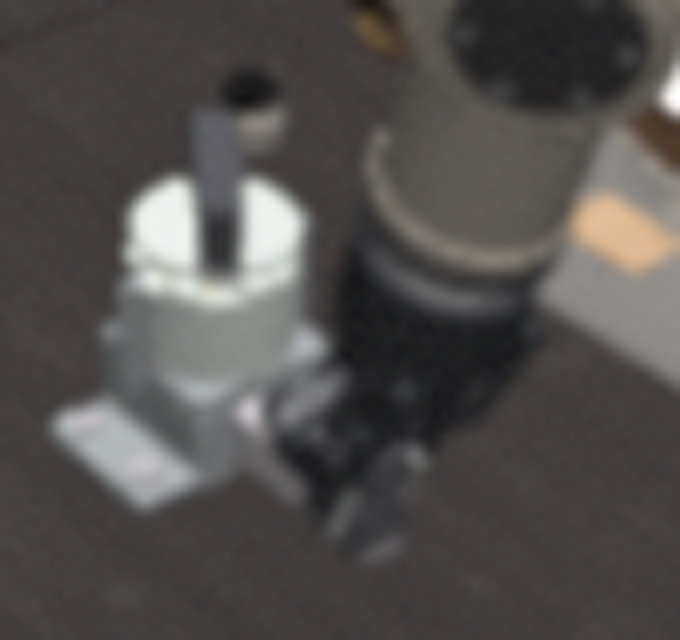

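>>> play_rows(
  delta_rot=[
    [0, 0, 0],
    [0, 0, 0],
    [0, 0, 0],
    [0, 0, 0],
  ],
  delta_pos=[
    [0, 0.2, 0],
    [0, 0.4, 0],
    [0, 0.4, 0],
    [0, 0.4, 0],
  ],
  hand=[2, 2, 2, 2],
)

```text
time_s: 7.27
tool_pos: [0.5341, -0.0268, 0.1764]
tcp_rot: [[0.014, 0.031, 0.999], [0.337, 0.941, -0.034], [-0.941, 0.338, 0.003]]
wrist_force: [0.2, -9.2, 8.3]
grip_width: 0.0248
```

```bash
python3 - <<'E'
from h import *
g=grasp(); print(g.round(4),.1275-g[1])
c=camera("top"); crop(c,220,150,330,220,7,"t8.png"); c=camera("scene"); crop(c,235,155,320,235,8,"s8.png")
for z in(.093,.098,.1,.102,.104):
  p=proj(c,[.539+.036*np.cos(np.radians(-126)),.1275+.036*np.sin(np.radians(-126)),z])[0]; print(z,(p-[235,155]+.5)*8)
E
```

```text
[0.5362 0.0255 0.0305] 0.10198069239353692
0.093 [218.74357769 294.72349155]
0.098 [218.56292265 284.79582831]
0.1 [218.49043739 280.81249465]
0.102 [218.41782405 276.82212262]
0.104 [218.34508229 272.82469354]
```

View pics/s8.png

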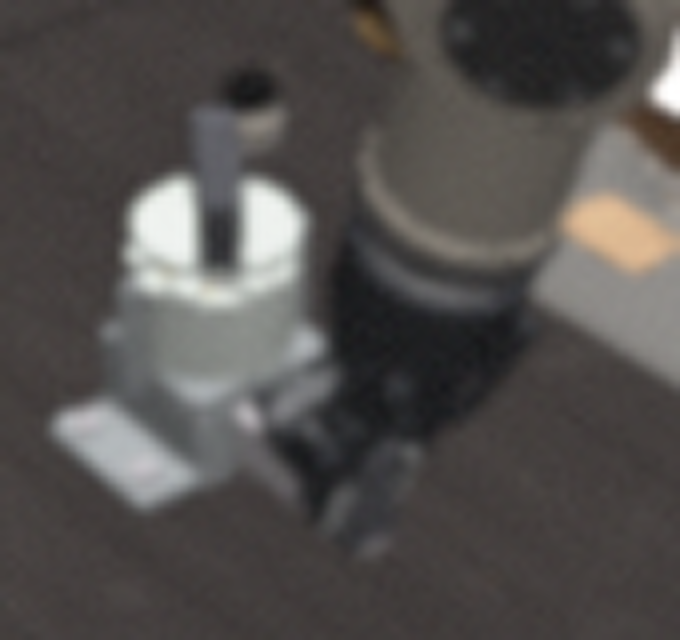

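The flange's rear edge went from row 193 to about 173 in the crop, roughly 10 mm, so the head is loose. Drawing the wedge back out.

>>> play_rows(
  delta_rot=[
    [0, 0, 0],
    [0, 0, 0],
    [0, 0, 0],
    [0, 0, 0],
    [0, 0, 0],
    [0, 0, 0],
    [0, 0, 0],
    [0, 0, 0],
    [0, 0, 0],
    [0, 0, 0],
    [0, 0, 0],
    [0, 0, 0],
    [0, 0, 0],
  ],
  delta_pos=[
    [-0.02, -1, 0],
    [-0.06, -2.2, 0],
    [-0.1, -3.4, 0],
    [-0.14, -4.6, 0],
    [-0.17, -5.8, 0],
    [-0.21, -7, 0],
    [-0.25, -8.4, 0],
    [-0.3, -9.8, 0],
    [-0.34, -11.2, 0],
    [-0.38, -12.6, 0],
    [-0.42, -14, 0],
    [-0.44, -15, 0],
    [-0.44, -15, 0],
  ],
  hand=[2, 2, 2, 2, 2, 2, 2, 2, 2, 2, 2, 2, 2],
)

```text
time_s: 8.45
tool_pos: [0.5288, -0.1762, 0.1762]
tcp_rot: [[0.011, 0.03, 0.999], [0.34, 0.94, -0.032], [-0.94, 0.341, 0.0]]
wrist_force: [-1.2, -2.7, 10.3]
grip_width: 0.025
```

```bash
python3 - <<'E'
from h import *
g=grasp(); print(g.round(4),.1275-g[1])
c=camera("top"); crop(c,220,150,330,220,7,"t9.png"); c=camera("scene"); crop(c,235,155,320,235,8,"s9.png")
E
```

```text
[ 0.5305 -0.1234  0.0305] 0.25088642223462826
```

View pics/s9.png

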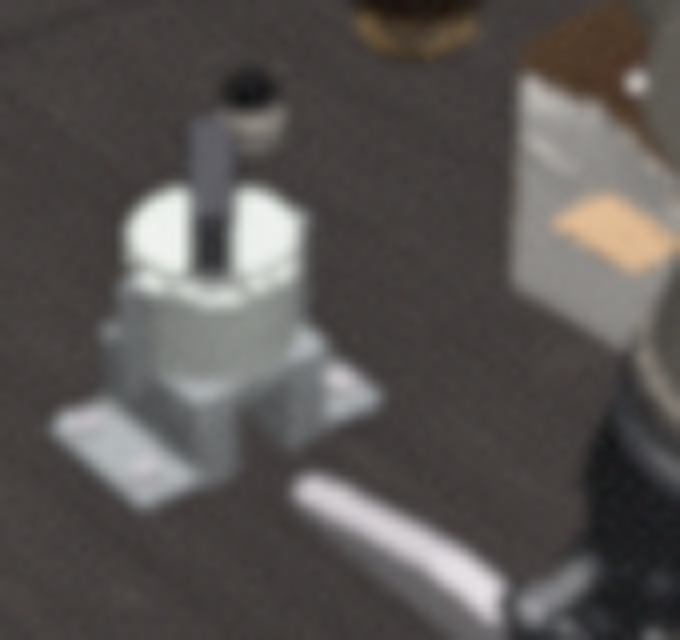

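View pics/t9.png

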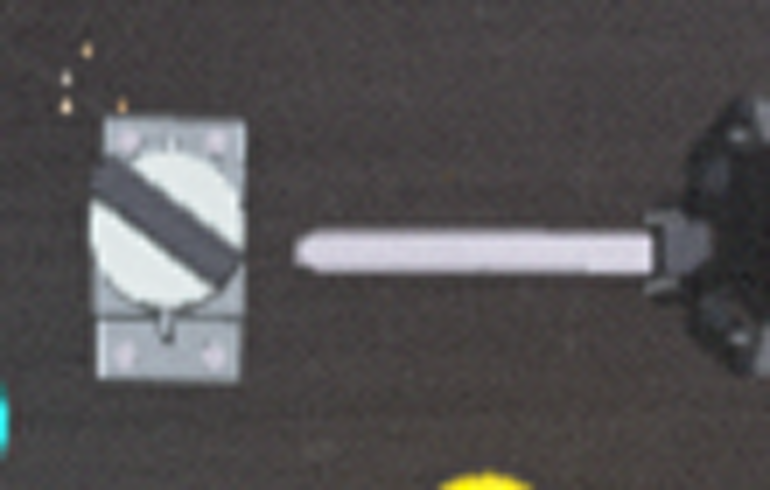

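>>> play_rows(
  delta_rot=[
    [0, 0, 0],
    [0, 0, 0],
    [0, 0, 0],
    [0, 0, 0],
    [0, 0, 0],
    [0, 0, 0],
    [0, 0, 0],
    [0, 0, 0],
    [0, 0, 0],
    [0, 0, 0],
  ],
  delta_pos=[
    [0, 0, 0],
    [0, 0, 0],
    [0, 0, 0],
    [0, 0, 0],
    [0, 0, 0],
    [0, -0.5, 1.4],
    [0, -1.5, 4.2],
    [0, -2.7, 7.5],
    [0, -4, 11.3],
    [0, -4, 11.3],
  ],
  hand=[8.5, 8.5, 8.5, 8.5, 8.5, 8.5, 8.5, 8.5, 8.5, 8.5],
)

```text
time_s: 9.38
tool_pos: [0.5306, -0.2176, 0.2952]
tcp_rot: [[0.02, 0.028, 0.999], [0.337, 0.941, -0.033], [-0.941, 0.337, 0.01]]
wrist_force: [1.2, -1.3, 0.8]
grip_width: 0.0848
```

```bash
python3 - <<'E'
from h import *
print(delta((.539,.1275,.20),-37),bot.state()["joint_pos"].round(3))
c=camera("scene"); crop(c,220,130,350,255,6,"s10.png")
E
```

```text
(array([ 0.84, 34.51,  5.98]), array([-0.3262,  0.1254, -0.6081])) [-0.009  0.523  0.501  1.887 -0.662  1.041  0.836]
```

View pics/s10.png

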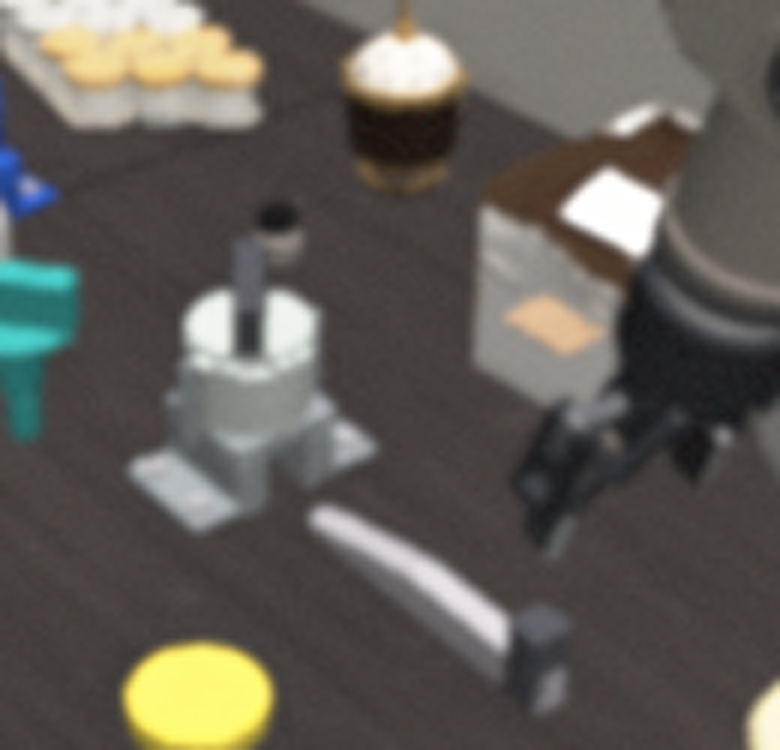

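>>> play_rows(
  delta_rot=[
    [-0.04, 0.01, -0.07],
    [-0.08, 0.03, -0.14],
    [-0.12, 0.04, -0.21],
    [-0.16, 0.06, -0.3],
    [-0.2, 0.08, -0.38],
    [-0.25, 0.1, -0.46],
    [-0.29, 0.11, -0.54],
    [-0.326, 0.125, -0.608],
    [-0.326, 0.125, -0.608],
    [-0.326, 0.125, -0.608],
    [-0.326, 0.125, -0.608],
    [-0.326, 0.125, -0.608],
    [-0.326, 0.125, -0.608],
  ],
  delta_pos=[
    [0.1, 3, 6],
    [0.2, 7, 6],
    [0.3, 11, 6],
    [0.4, 15, 6],
    [0.5, 19, 6],
    [0.6, 23, 6],
    [0.7, 27, 6],
    [0.8, 31, 6],
    [0.84, 34.5, 6],
    [0.84, 34.5, 6],
    [0.84, 34.5, 6],
    [0.84, 34.5, 6],
    [0.84, 34.5, 6],
  ],
  hand=[8.5, 8.5, 8.5, 8.5, 8.5, 8.5, 8.5, 8.5, 8.5, 8.5, 8.5, 8.5, 8.5],
)

```text
time_s: 10.52
tool_pos: [0.5373, 0.1303, 0.3481]
tcp_rot: [[-0.006, 0.602, 0.798], [0.009, 0.798, -0.602], [-1.0, 0.004, -0.011]]
wrist_force: [0.9, -1.0, -0.3]
grip_width: 0.0848
```

```bash
python3 - <<'E'
from h import *
print(grasp().round(4),bot.state()["joint_pos"].round(3))
c=camera("wrist"); cv2.imwrite("pics/w11.png",cv2.resize(c["img"],(800,600),interpolation=cv2.INTER_CUBIC))
import pickle; pickle.dump(c,open("w11.pkl","wb"))
E
```

```text
[0.5363 0.1317 0.1931] [-0.923  0.42   0.743  1.942 -0.367  0.919 -0.642]
```

View pics/w11.png

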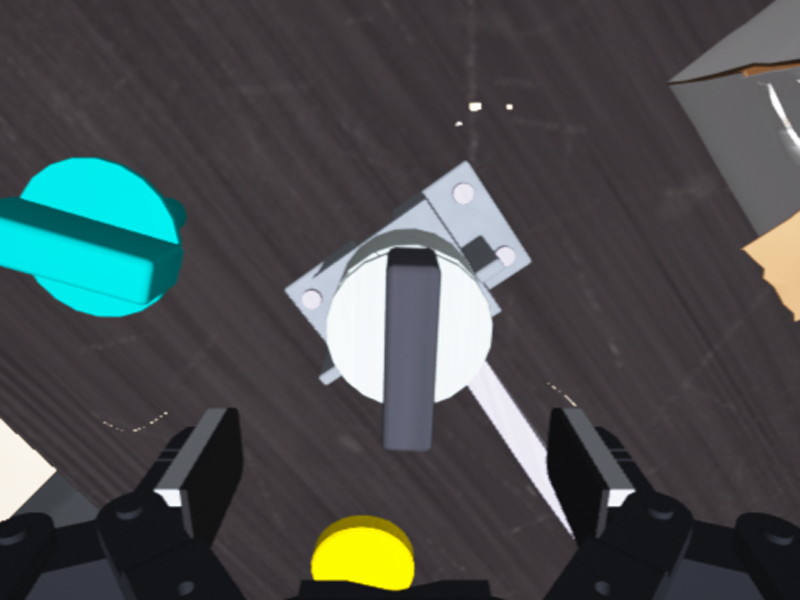

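```bash
python3 - <<'E'
from h import *
import pickle
c=pickle.load(open("w11.pkl","rb"))
F=lambda u,v:((u+.5)*.64-.5,(v+.5)*.64-.5)
for z in(.135,.138):
  a=(ray(c,F(386,265),z)+ray(c,F(440,265),z))/2; b=(ray(c,F(384,449),z)+ray(c,F(432,450),z))/2
  d=a-b; print(z,(a+b)/2,np.linalg.norm(d),np.degrees(np.arctan2(d[1],d[0])))
s=bot.state();print(s["tool_pos"],grasp().round(4),s["tcp_rot"].round(3).tolist(), s["wrist_force"])
p=(.539,.1275)
for z in (.16,.127): print(delta((*p,z),-37))
E
```

```text
0.135 [0.5399833  0.12775788 0.135     ] 0.07434857979455872 52.0642753707831
0.138 [0.54074375 0.12887645 0.138     ] 0.07312531590841523 52.064275370783136
[0.53743361 0.12977362 0.3483146 ] [0.5365 0.1312 0.1933] [[-0.006, 0.603, 0.797], [0.009, 0.797, -0.603], [-1.0, 0.004, -0.01]] [-0.45517935  0.35891888  0.09993966]
(array([ 0.16, -0.23, -3.33]), array([-0.0095, -0.0058,  0.002 ]))
(array([ 0.16, -0.23, -6.63]), array([-0.0095, -0.0058,  0.002 ]))
```

```bash
python3 - <<'E'
from h import *
print(delta((.5395,.1276,.136),-37.9))
E
```

```text
(array([ 0.21, -0.22, -5.73]), array([-0.0095, -0.0058, -0.0138]))
```

>>> play_rows(
  delta_rot=[
    [-0.005, -0.003, -0.01],
    [-0.0095, -0.006, -0.014],
    [-0.0095, -0.006, -0.014],
    [-0.0095, -0.006, -0.014],
    [-0.0095, -0.006, -0.014],
    [-0.0095, -0.006, -0.014],
  ],
  delta_pos=[
    [0.2, -0.2, 0],
    [0.2, -0.2, -1.5],
    [0.2, -0.2, -3.5],
    [0.2, -0.2, -5.7],
    [0.2, -0.2, -5.7],
    [0.2, -0.2, -5.7],
  ],
  hand=[8.5, 8.5, 8.5, 8.5, 8.5, 8.5],
)

```text
time_s: 11.07
tool_pos: [0.5395, 0.1282, 0.2913]
tcp_rot: [[-0.001, 0.614, 0.789], [-0.001, 0.789, -0.614], [-1.0, -0.001, -0.0]]
wrist_force: [0.1, 0.8, 0.9]
grip_width: 0.0853
```

```bash
python3 - <<'E'
from h import *
print(grasp().round(4),delta((.5395,.1276,.128),-37.9))
c=camera("wrist"); cv2.imwrite("pics/w12.png",c["img"])
c=camera("scene"); crop(c,220,130,320,230,6,"s12.png")
E
```

```text
[0.5394 0.1281 0.1363] (array([-0.  , -0.06, -0.83]), array([ 0.0007, -0.0008,  0.0002]))
```

View pics/w12.png

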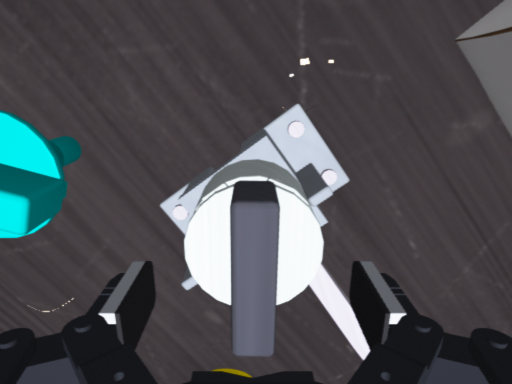

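View pics/s12.png

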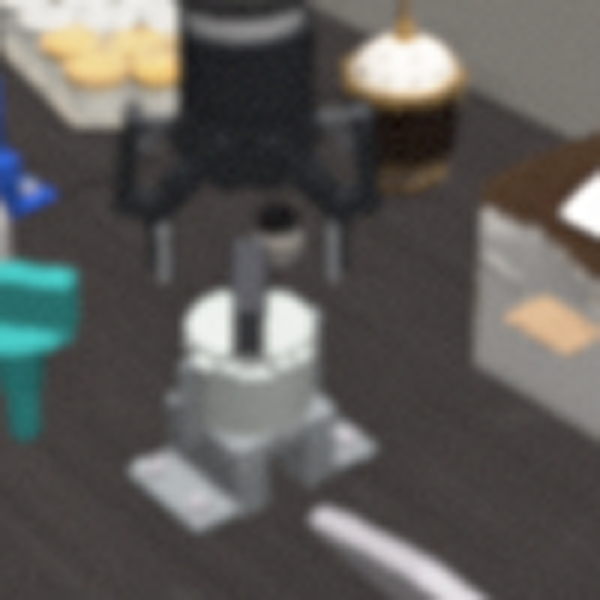

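>>> play_rows(
  delta_rot=[
    [0, 0, 0],
    [0, 0, 0],
    [0, 0, 0],
    [0, 0, 0],
    [0, 0, 0],
    [0, 0, 0],
    [0, 0, 0],
    [0, 0, 0],
    [0, 0, 0],
    [0, 0, 0],
    [0, 0, 0],
  ],
  delta_pos=[
    [0, -0.05, -0.5],
    [0, -0.05, -0.8],
    [0, -0.05, -0.8],
    [0, -0.05, -0.8],
    [0, -0.05, -0.8],
    [0, -0.05, -0.8],
    [0, -0.05, -0.8],
    [0, -0.05, -0.8],
    [0, -0.05, -0.8],
    [0, -0.05, -0.8],
    [0, -0.05, -0.8],
  ],
  hand=[8.5, 8.5, 8.5, 1.5, 1.5, 1.5, 1.5, 1.5, 1.5, 1.5, 1.5],
  newtons=90,
)

```text
time_s: 12.08
tool_pos: [0.54, 0.1288, 0.284]
tcp_rot: [[0.002, 0.613, 0.79], [0.001, 0.79, -0.613], [-1.0, 0.002, 0.001]]
wrist_force: [0.2, -0.9, 3.2]
grip_width: 0.019
```

```bash
python3 - <<'E'
from h import *
s=bot.state()
print(grasp().round(4),s["wrist_force"].round(2),s["moment"].round(2),np.degrees(np.arctan2(*s["tcp_rot"][[1,0],2])))
c=camera("wrist"); cv2.imwrite("pics/w13.png",c["img"])
E
```

```text
[0.5403 0.1289 0.129 ] [ 0.24 -0.93  3.22] [-0.25 -0.11  0.02] -37.78308197084406
```

View pics/w13.png

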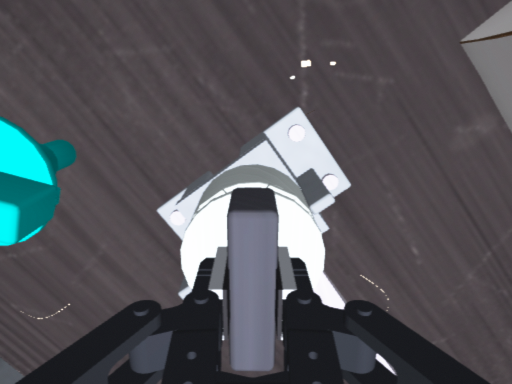

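>>> play_rows(
  delta_rot=[
    [0, 0, -0.09],
    [0, 0, -0.18],
    [0, 0, -0.27],
    [0, 0, -0.36],
    [0, 0, -0.45],
    [0, 0, -0.54],
    [0, 0, -0.63],
    [0, 0, -0.72],
    [0, 0, -0.81],
    [0, 0, -0.9],
    [0, 0, -0.94],
    [0, 0, -0.94],
    [0, 0, -0.94],
  ],
  delta_pos=[
    [0, 0, 0.1],
    [0, 0, 0.1],
    [0, 0, 0.1],
    [0, 0, 0.1],
    [0, 0, 0.1],
    [0, 0, 0.1],
    [0, 0, 0.1],
    [0, 0, 0.1],
    [0, 0, 0.1],
    [0, 0, 0.1],
    [0, 0, 0.1],
    [0, 0, 0.1],
    [0, 0, 0.1],
  ],
  hand=[1.5, 1.5, 1.5, 1.5, 1.5, 1.5, 1.5, 1.5, 1.5, 1.5, 1.5, 1.5, 1.5],
)

```text
time_s: 13.22
tool_pos: [0.5404, 0.1279, 0.2847]
tcp_rot: [[0.004, 1.0, -0.03], [-0.003, -0.03, -1.0], [-1.0, 0.004, 0.003]]
wrist_force: [4.9, -4.0, -3.4]
grip_width: 0.0185
```

```bash
python3 - <<'E'
from h import *
s=bot.state()
print(grasp().round(4),s["wrist_force"].round(2),s["moment"].round(2),np.degrees(np.arctan2(*s["tcp_rot"][[1,0],2])),s["joint_pos"].round(2))
c=camera("wrist"); cv2.imwrite("pics/w14.png",c["img"]); c=camera("scene"); crop(c,220,130,320,230,6,"s14.png")
E
```

```text
[0.541  0.1274 0.1297] [ 4.88 -3.98 -3.36] [-1.07 -1.17 -0.03] -91.71243366794724 [-1.03  0.61  0.93  1.99 -0.65  0.86 -1.34]
```

View pics/w14.png

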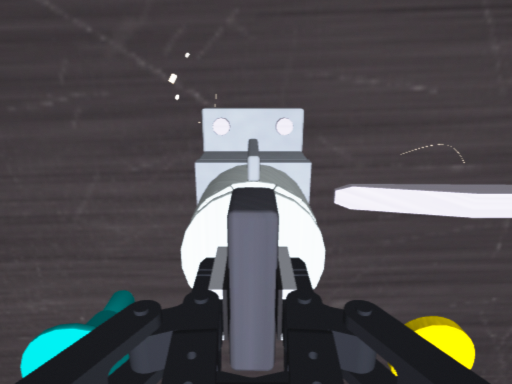

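View pics/s14.png

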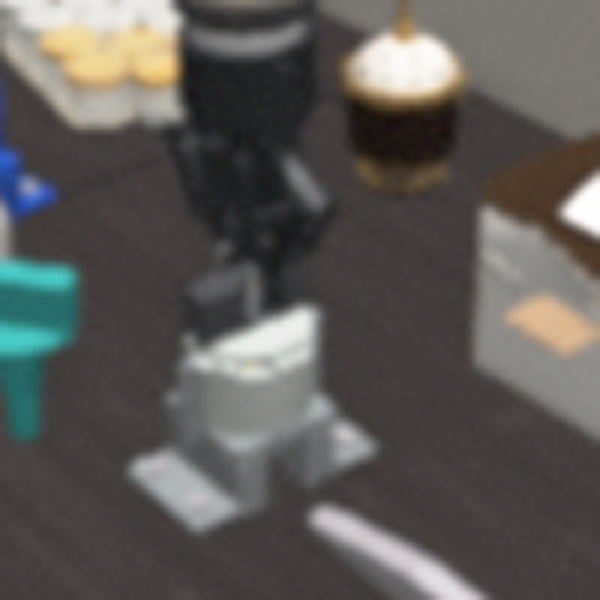

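>>> play_rows(
  delta_rot=[
    [0, 0, 0.05],
    [0, 0, -0.05],
    [0, 0, 0.05],
    [0, 0, -0.05],
    [0, 0, 0.05],
    [0, 0, -0.05],
    [0, 0, 0.05],
    [0, 0, -0.05],
    [0, 0, 0.05],
    [0, 0, -0.05],
  ],
  delta_pos=[
    [0, 0, -0.2],
    [0, 0, -0.4],
    [0, 0, -0.6],
    [0, 0, -0.8],
    [0, 0, -1.0],
    [0, 0, -1.2],
    [0, 0, -1.4],
    [0, 0, -1.5],
    [0, 0, -1.5],
    [0, 0, -1.5],
  ],
  hand=[1.5, 1.5, 1.5, 1.5, 1.5, 1.5, 1.5, 1.5, 1.5, 1.5],
)

```text
time_s: 14.15
tool_pos: [0.5432, 0.1263, 0.2778]
tcp_rot: [[0.01, 0.997, -0.075], [0.005, -0.075, -0.997], [-1.0, 0.009, -0.006]]
wrist_force: [-19.0, -7.2, 73.7]
grip_width: 0.0183
```

```bash
python3 - <<'E'
from h import *
s=bot.state()
print(grasp().round(4),s["wrist_force"].round(2),s["moment"].round(2),np.degrees(np.arctan2(*s["tcp_rot"][[1,0],2])))
c=camera("wrist"); cv2.imwrite("pics/w15.png",c["img"]); c=camera("scene"); crop(c,235,155,320,235,8,"s15.png")
E
```

```text
[0.5447 0.1272 0.1228] [-18.95  -7.15  73.73] [-1.32  3.46  1.53] -94.28483381380914
```

View pics/s15.png

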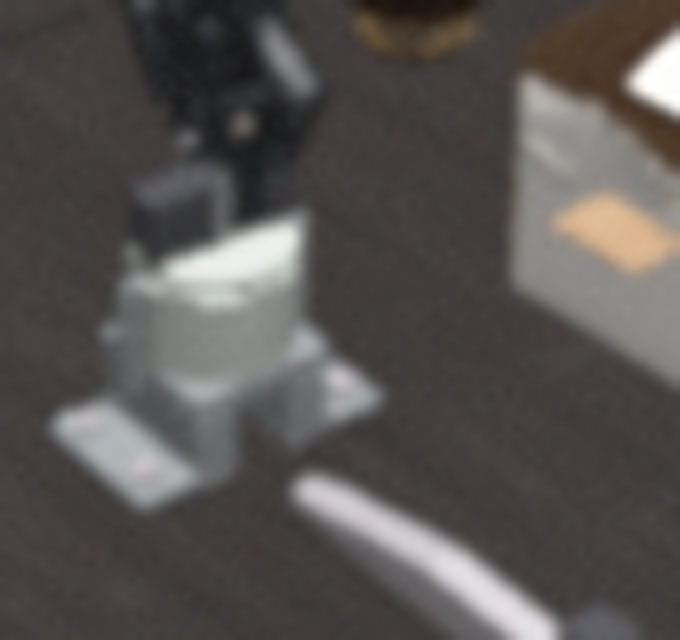

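>>> play_rows(
  delta_rot=[
    [0, 0, 0.03],
    [0, 0, 0.05],
    [0, 0, 0.05],
    [0, 0, 0.05],
  ],
  delta_pos=[
    [0, 0, 0.2],
    [0, 0, 0.5],
    [0, 0, 0.6],
    [0, 0, 0.6],
  ],
  hand=[1.5, 1.5, 1.5, 1.5],
)

```text
time_s: 14.58
tool_pos: [0.5422, 0.1274, 0.2779]
tcp_rot: [[0.01, 0.999, -0.03], [-0.002, -0.03, -1.0], [-1.0, 0.01, 0.002]]
wrist_force: [5.2, -5.0, 8.8]
grip_width: 0.0185
```

```bash
python3 - <<'E'
from h import *
s=bot.state()
print(grasp().round(4),s["wrist_force"].round(2),s["moment"].round(2),np.degrees(np.arctan2(*s["tcp_rot"][[1,0],2])))
c=camera("wrist"); crop(c,150,90,370,300,3.5,"w16.png"); c=camera("scene"); crop(c,235,155,290,215,10,"s16.png")
E
```

```text
[0.5438 0.1271 0.1229] [ 5.22 -5.03  8.78] [-1.13 -1.57  0.07] -91.73303375735037
```

View pics/s16.png

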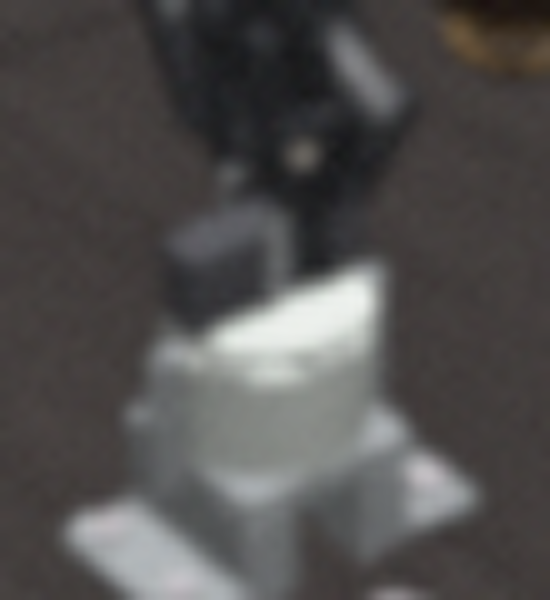

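View pics/w16.png

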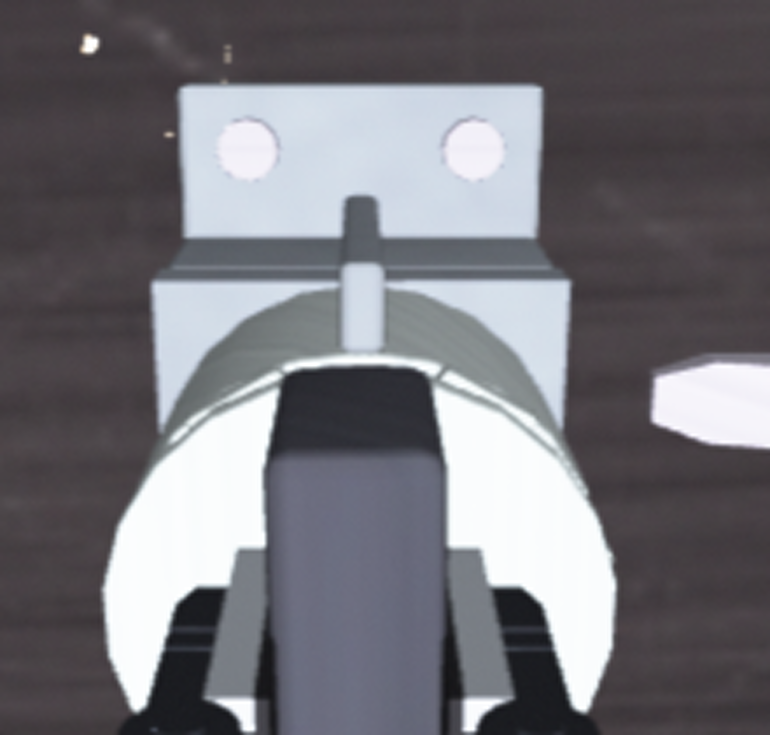

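>>> play_rows(
  delta_rot=[
    [0, 0, 0],
    [0, 0, 0],
    [0, 0, 0],
    [0, 0, 0],
    [0, 0, 0],
    [0, 0, 0],
    [0, 0, 0],
    [0, 0, 0],
    [0, 0, 0],
  ],
  delta_pos=[
    [0, 0, 0],
    [0, 0, 0],
    [0, 0, 0],
    [0, 0, 0],
    [0, 0, 1],
    [0, 0, 3],
    [0, 0, 6],
    [0, 0, 8],
    [0, 0, 8],
  ],
  hand=[6, 6, 6, 6, 6, 6, 6, 6, 6],
)

```text
time_s: 15.43
tool_pos: [0.541, 0.1287, 0.3599]
tcp_rot: [[0.007, 1.0, -0.029], [0.002, -0.029, -1.0], [-1.0, 0.007, -0.002]]
wrist_force: [-0.0, 1.2, -0.0]
grip_width: 0.0602
```

```bash
python3 - <<'E'
from h import *
import pickle
s=bot.state()
print(grasp().round(4),s["wrist_force"].round(2))
c=camera("wrist"); pickle.dump(c,open("w17.pkl","wb")); crop(c,130,50,370,310,3,"w17.png"); c=camera("scene"); crop(c,235,155,290,215,10,"s17.png")
pickle.dump(c,open("s17.pkl","wb"))
E
```

```text
[0.542  0.1289 0.2049] [-0.03  1.22 -0.04]
```

View pics/s17.png

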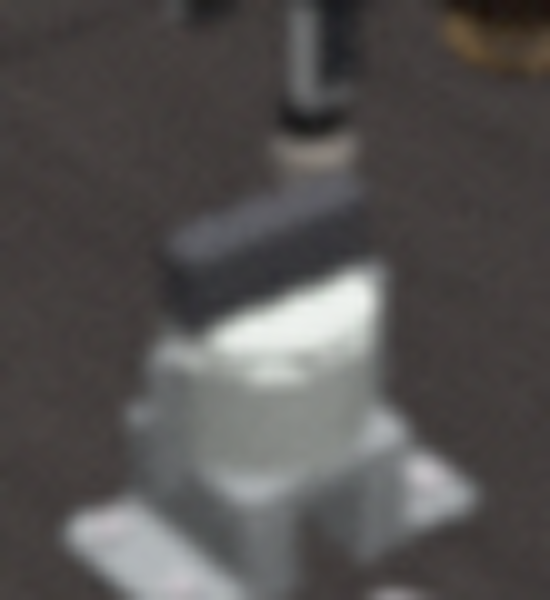

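View pics/w17.png

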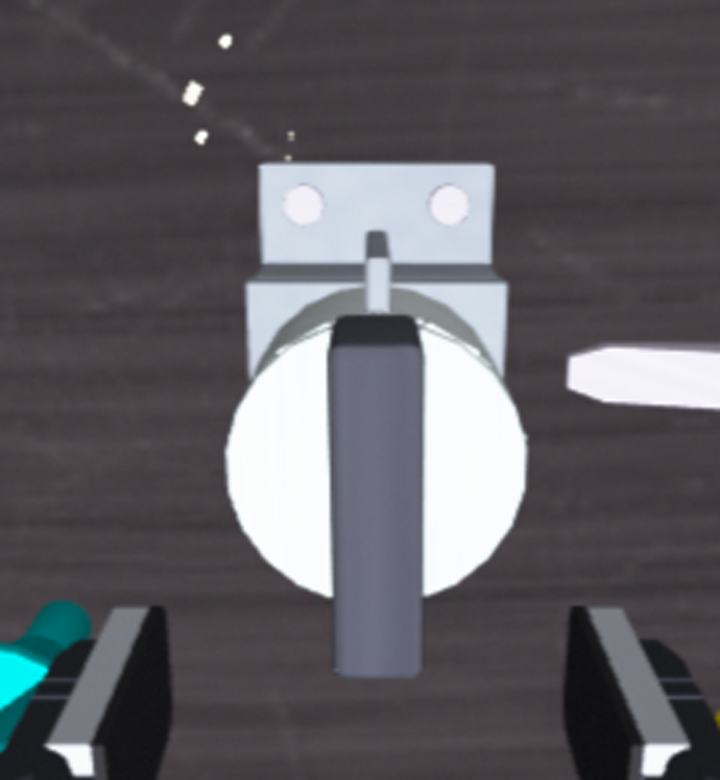

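```bash
python3 - <<'E'
from h import *
import pickle
a=cv2.imread("pics/scene0.png")[180:215,245:280]; b=pickle.load(open("s17.pkl","rb"))["img"][180:215,245:280]
o=np.hstack([cv2.resize(x,None,fx=11,fy=11,interpolation=cv2.INTER_CUBIC) for x in(a,b)]); cv2.imwrite("pics/cmp.png",o)
for X,d in(((245+235/10,0),(0,0)),): pass
# intensity profile down columns over front of flange
A=cv2.imread("pics/scene0.png").astype(int).sum(2); B=pickle.load(open("s17.pkl","rb"))["img"].astype(int).sum(2)
for col in(268,270): print(col,A[176:204,col].tolist(),B[176:204,col].tolist(),sep="\n")
E
```

```text
268
[186, 189, 224, 345, 533, 673, 705, 706, 707, 708, 703, 695, 663, 579, 527, 467, 422, 407, 403, 406, 391, 396, 399, 401, 401, 396, 351, 306]
[201, 176, 177, 167, 173, 215, 351, 551, 685, 710, 707, 694, 653, 569, 525, 478, 429, 412, 411, 409, 406, 399, 407, 412, 414, 401, 355, 309]
270
[182, 190, 186, 215, 327, 494, 629, 688, 701, 701, 682, 647, 593, 553, 481, 413, 382, 384, 385, 378, 385, 390, 411, 418, 402, 361, 312, 278]
[179, 173, 169, 176, 195, 310, 502, 662, 707, 709, 686, 645, 595, 554, 488, 416, 393, 383, 383, 380, 387, 394, 411, 431, 406, 367, 315, 292]
```

View pics/cmp.png

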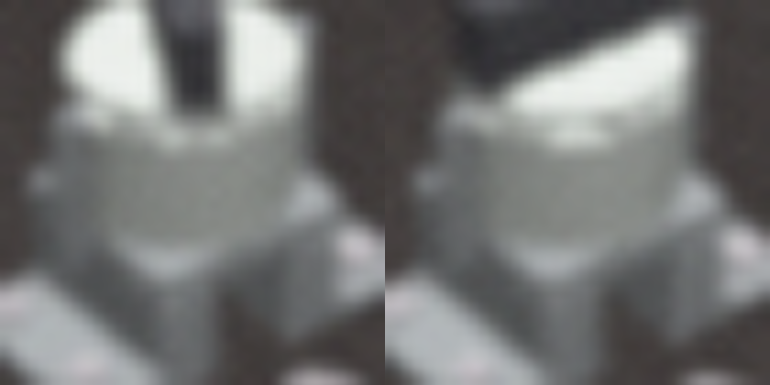

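```bash
python3 - <<'E'
from h import *
import pickle
A=cv2.imread("pics/scene0.png").astype(int).sum(2); B=pickle.load(open("s17.pkl","rb"))["img"].astype(int).sum(2)
for col in(252,254,256,258,260,264,271,272,273): print(col,"\n",A[180:200,col].tolist(),"\n",B[180:200,col].tolist())
c=pickle.load(open("s17.pkl","rb"))
for a in range(-180,180,30):
    print(a,proj(c,[.539+.036*np.cos(np.radians(a)),.1275+.036*np.sin(np.radians(a)),.099])[0].round(1))
w=pickle.load(open("w17.pkl","rb"))
F=lambda u,v:(130+(u+.5)/3-.5,50+(v+.5)/3-.5)
z=.132
a=(ray(w,F(332,346),z)+ray(w,F(421,346),z))/2; b=(ray(w,F(335,674),z)+ray(w,F(421,675),z))/2;d=a-b
print("bar",(a+b)/2,np.linalg.norm(d),np.degrees(np.arctan2(d[1],d[0])))
print("fin tip", ray(w,F(377,250),.092)) 
E
```

```text
252 
 [245, 377, 528, 634, 679, 688, 665, 574, 472, 476, 500, 419, 326, 298, 305, 311, 304, 303, 297, 303] 
 [209, 169, 133, 139, 140, 156, 180, 232, 308, 407, 459, 398, 324, 304, 310, 308, 310, 311, 299, 305]
254 
 [455, 632, 694, 704, 709, 708, 711, 697, 653, 578, 558, 503, 394, 336, 330, 333, 334, 334, 329, 339] 
 [262, 205, 172, 153, 157, 157, 160, 188, 281, 398, 481, 470, 391, 344, 342, 335, 339, 338, 335, 340]
256 
 [614, 697, 711, 707, 706, 709, 710, 711, 691, 617, 504, 453, 413, 375, 364, 370, 364, 369, 363, 366] 
 [249, 194, 168, 167, 177, 163, 212, 337, 486, 539, 496, 456, 413, 376, 368, 370, 370, 374, 370, 375]
258 
 [376, 458, 508, 542, 595, 656, 682, 685, 684, 645, 559, 509, 460, 400, 380, 383, 383, 387, 379, 380] 
 [202, 175, 168, 173, 168, 204, 358, 550, 672, 665, 579, 508, 464, 406, 387, 385, 389, 384, 383, 381]
260 
 [257, 249, 222, 211, 220, 259, 295, 337, 374, 403, 441, 503, 535, 479, 412, 393, 392, 393, 393, 388] 
 [173, 173, 170, 163, 189, 320, 518, 681, 705, 678, 598, 560, 566, 488, 418, 396, 395, 391, 397, 399]
264 
 [346, 336, 294, 260, 240, 239, 235, 227, 232
[... 424 characters left out ...]
9, 336, 312, 311, 304, 323, 368, 444, 492, 503, 469] 
 [225, 319, 412, 462, 508, 515, 468, 423, 403, 372, 337, 318, 314, 312, 327, 377, 452, 496, 505, 476]
273 
 [202, 257, 309, 315, 309, 305, 290, 275, 266, 259, 249, 247, 241, 247, 256, 326, 426, 502, 504, 451] 
 [205, 257, 312, 309, 322, 319, 294, 281, 270, 260, 254, 250, 251, 242, 260, 324, 428, 510, 508, 458]
-180 [253.1 187.7]
-150 [257.4 189.5]
-120 [262.9 189.8]
-90 [268.  188.6]
-60 [271.3 186.1]
-30 [271.9 183.2]
0 [269.7 180.6]
30 [265.5 179. ]
60 [260.2 178.7]
90 [255.3 179.8]
120 [251.9 182.1]
150 [251.1 185. ]
bar [0.54055437 0.12749881 0.132     ] 0.0731457149933125 -1.2530222397944937
fin tip [0.59035978 0.12597218 0.092     ]
```

>>> play_rows(
  delta_rot=[
    [0, 0, 0],
    [0, 0, 0.12],
    [0, 0, 0.24],
    [0, 0, 0.36],
    [0, 0, 0.48],
    [0, 0, 0.6],
    [0, 0, 0.72],
    [0, 0, 0.84],
    [0, 0, 0.96],
    [0, 0, 1.08],
    [0, 0, 1.2],
    [0, 0, 1.32],
    [0, 0, 1.44],
    [0, 0, 1.57],
    [0, 0, 1.57],
    [0, 0, 1.57],
  ],
  delta_pos=[
    [0, 0, 2],
    [0, 1, 3],
    [0, 2, 3],
    [0, 3, 3],
    [0, 4, 3],
    [0, 5, 3],
    [0, 6, 3],
    [0, 7, 3],
    [0, 8, 3],
    [0, 9, 3],
    [0, 9, 3],
    [0, 9, 3],
    [0, 9, 3],
    [0, 9, 3],
    [0, 9, 3],
    [0, 9, 3],
  ],
  hand=[6, 6, 6, 6, 6, 6, 6, 6, 6, 6, 6, 6, 6, 6, 6, 6],
)

```text
time_s: 16.87
tool_pos: [0.5393, 0.2189, 0.3848]
tcp_rot: [[-0.001, 0.033, 0.999], [0.001, 0.999, -0.033], [-1.0, 0.001, -0.001]]
wrist_force: [0.3, 0.3, -0.0]
grip_width: 0.06
```

```bash
python3 - <<'E'
from h import *
s=bot.state(); print(s["tool_pos"],s["wrist_force"].round(2))
c=camera("wrist"); cv2.imwrite("pics/w18.png",c["img"]); p=proj(c,[.539,.1275,.095])[0]; print(p)
x,y=int(p[0]),int(p[1]); crop(c,max(0,x-70),max(0,y-75),x+70,min(384,y+65),4,"w18c.png")
c=camera("top"); cv2.imwrite("pics/t18.png",c["img"])
E
```

```text
[0.53928273 0.21885133 0.38483094] [ 0.27  0.27 -0.03]
[255.40706282 289.89594412]
```

View pics/w18c.png

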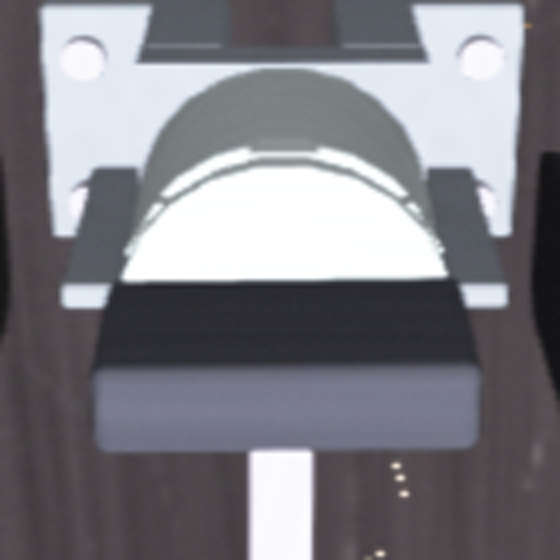

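View pics/t18.png

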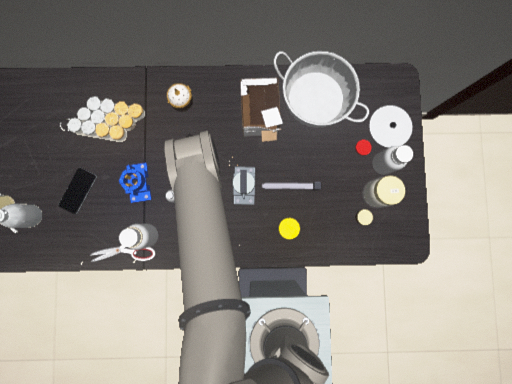

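```bash
python3 - <<'E'
from h import *
c=camera("wrist"); x0,y0,f=215,225,9
im=cv2.resize(c["img"][y0:y0+65,x0:x0+82],None,fx=f,fy=f,interpolation=cv2.INTER_CUBIC); im2=im.copy()
for z,col in((.093,(0,0,255)),(.099,(0,255,0))):
  t=np.radians(np.arange(0,181,2)); P=np.c_[.539+.036*np.cos(t),.1275+.036*np.sin(t),np.full(t.size,z)]
  q=((proj(c,P)-[x0,y0]+.5)*f).astype(int); cv2.polylines(im2,[q],False,col,1)
cv2.imwrite("pics/o1.png",im); cv2.imwrite("pics/o2.png",im2)
E
```

```text
(no output)
```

View pics/o1.png

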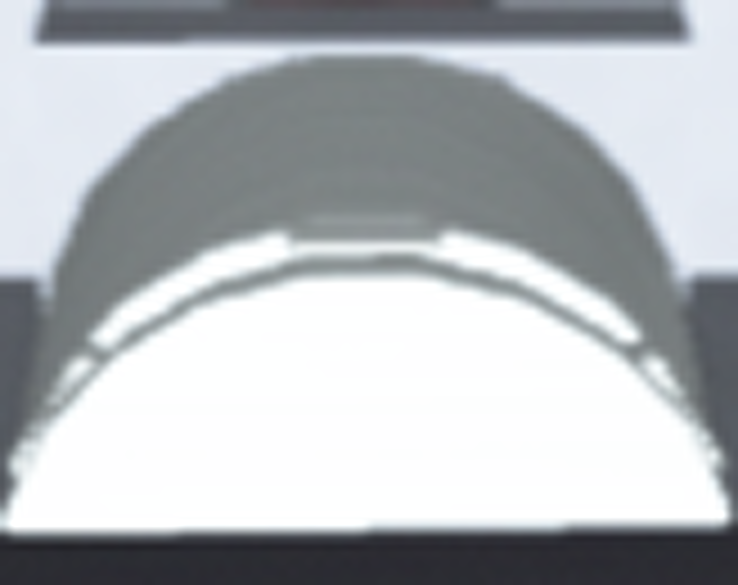

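View pics/o2.png

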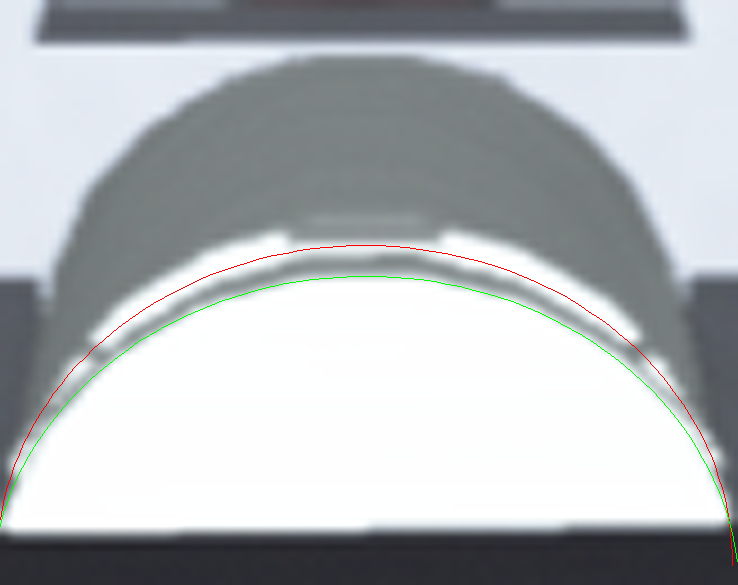

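From the +y side, the projected home circle (z = 99 mm, green) lies right on the flange edge. The scene profiles also match the starting "home" picture to about 0.1 px. The wedge lies clear and everything else is in place, so I'm handing in.

```bash
python3 - <<'E'
from rig import ticket
print(ticket.finish_job())
E
```

```text
the job is handed in; nothing more can be done
None
```

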